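# Centre the honey pot on the scale and weigh it

### The arm

A 6-joint arm with a two-finger parallel gripper is mounted at the origin on the work surface. World frame = base frame: x ahead of the robot, y to its left, z up, the work surface at z = 0. Lengths are in m, angles in degrees, forces in N, time in s.
With the tool pointing down it reaches from about 0.35 to 0.875 m from the base axis. Payload 4.2 kg.
Tool frame: the origin (TCP) lies at the very end of the fingers, on their centre line; the grasp point (between the pads) lies behind it (r.grip_point_offset is the z of the grasp point in the tool frame, in m); z points along the fingers, y is the direction in which the jaws open and shut (so a half turn about z gives the same grasp; the last joint's range is limited). The gripper opens to 87 mm and grips with 3 to 60 N. Pads are 19 mm wide; open, the fingers measure 117 mm over their backs; the gripper's body (75 mm by 190 mm) begins 51 mm behind the grasp point.
Start: joints at [89.301, 22.042, 0.453, 0, -68.411, -14.817], TCP at [0.167, 0.602, 0.223] pointing down, gripper open.
Joint ranges: [-179.83, 179.83], [-69.29, 118.12], [-61.27, 80.66], [-181.25, 117.63], [-171.15, -9.14], [-177.46, 177.46]. Speed limits (degrees/s): [159.86, 159.86, 180, 180, 180, 180].

### API

Orientations are given as a 3x3 rotation matrix whose columns are the frame's x, y, z axes.
In Python, from station import r, capture, workorder gives the robot as it stands. The module is installed in compiled form; this text tells all that it offers.
- The arm moves only by the shell command python3 -m crank 'ROWS'. ROWS is JSON, a list of rows, each an object with "delta_rot": the turn, a rotation vector about the tool's x, y, z in rad, a list of three; "linear": the shift along the tool's x, y, z in m, a list of three; "gripper": the opening in per cent of the stroke, from 0 (shut) to 100 (fully open). A call has 1 to 10 rows; each row shifts and turns the commanded pose from where the row before left it, along the tool's axes as they then stand; what a row does not reach is not made up. A row lasts 1/8 s, in which the tool goes at most 62.5 mm and 10.7 degrees, less where a joint would pass 70% of its speed; a pose out of reach is approached as far as the arm can. A call is refused whole if a number of a shift passes 0.0625 or a number of a turn 0.188, either way. A call with a gripper value outside its range is refused whole. The fingers move at their own pace and stop on an object; the grip force is fixed at half the most. Time passes only in rows, so rows that do not move let the fingers close. It gives the time, the measured TCP pose, the force and the opening at its end, in the units of the state.
- r.sense(): the state, without advancing time (a new reading comes with each control period).
- capture(name): name is "scene" or "top"; returns a dict with "img" (480x640x3 uint8, blue, green, red), "fx", "fy", "cx", "cy" (pixels), "world_from_camera" (4x4, takes a point from camera to world coordinates). Camera axes: x right, y down, z forward; pixel columns grow to the right and rows downward; lengths in m; the calibration is good to about 2 mm. A picture is of the moment at which its call begins. There is no depth.
- workorder.finish_job(): hands the job in, once; it reports no verdict.
The state is a dict: "time_s": time; "joints": joint angles; "joint_velocities": joint speeds; "effort": joint torques, N m; "tcp_pos": TCP position; "ee_rot": TCP orientation; "wrist_force": force on the tool from outside, world axes, zero at the start; "moment": the same for the moment, N m; "gripper_width": opening from 0.0 (shut) to 1.0 (fully open).
Only numpy, scipy, OpenCV 4.12 (cv2) and the standard library are available. Lean on these libraries where they do the work, as an engineer would, in place of code of your own. Each camera call takes 0.05 s, during which the arm holds its last target.

### The job

Using only light taps or pushes of the fingers, slide the wobbly honey pot to the middle of the scale's round pan, so that its foot stands inside the marked ring, without tipping it over, knocking it off, pinching it or lifting it. Then, with the pot standing centred, press the scale's button fully down, release it and draw back, leaving the cans, jars and box around the scale where they are.

Things in the scene. Friction and masses are not known exactly. Their poses are not given: they have to be found in the camera images.
- honey: honey pot: white ceramic, wooden lid, round, 70 mm tall, about 0.25 kg, loose on the scale's pan. Foot 36 mm across; widest at the belly, 64 mm across from 22 to 34 mm above the foot; 46 mm at 52 mm; lid 50 mm across, 52 to 66 mm up. Pushed slowly at or below the belly it slides, pushed higher or hit hard it tips. Origin: centre of the foot's underside; z: its axis, up
- honey_foot (a point): the same point, the centre of the underside of the honey pot's foot
- pan_centre (a point): centre of the top face of the scale's round aluminium pan, about 62 mm above the table. The pan is a flat disc 96 mm across and 8 mm thick, fixed, with a thin dark ring 52 mm across marked round its centre; there is no rim. It stands 22 mm above the scale's case
- scale: white bench scale, fixed to the table, in a different place and turned each time. Its case is 200 mm along its x by 210 mm along its y with the top 40 mm above the table. Origin: on the table right under the pan's centre; -x points to its front edge, 120 mm away (the rear edge is 80 mm away); z up. Display and button lie along the front
- weigh_top (a point): centre of the top of the scale's round grey push button, 26 mm across, at the front corner on the case's -y side, 90 mm in front of and 72 mm aside from the pan's centre. It is pressed straight down
- weigh (a joint): travel of that button in m: 0 = up, 0.006 = fully down; a spring returns it, about 5 N holds it fully down
- soup_can_mid (a point): food can with an orange label, 66 mm across, 100 mm tall, loose on the table near the scale, not part of the job; the point is its centre, half-way up
- fish_can_mid (a point): low wide can with a paper label, 84 mm across, 45 mm tall, loose on the table near the scale, not part of the job; the point is its centre, half-way up
- spice_jar_mid (a point): slim amber jar with a black cap, 44 mm across, 85 mm tall, loose on the table near the scale, not part of the job; the point is its centre, half-way up
- jam_jar_mid (a point): brown jar with a brass lid, 64 mm across, 95 mm tall, loose on the table near the scale, not part of the job; the point is its centre, half-way up
- oat_box_mid (a point): blue food box, 50 x 110 mm, 120 mm tall, loose on the table near the scale, not part of the job; the point is its centre, half-way up
- bean_can_mid (a point): food can with a red label, 72 mm across, 110 mm tall, loose on the table near the scale, not part of the job; the point is its centre, half-way up
Not all that is in view belongs to the job. What is shaped like the honey but green is not meant.

How it is judged:
By the outcome, as a careful person would: the job done as asked, in the order asked, and still so for the second after the job is handed in, with the robot touching nothing.
It also fails if it takes over 45 s, if anything falls off the work surface, if the arm or the gripper's body presses on something with over 40 N, if the wrist force passes 120 N, or if a joint passes its speed limit or range.

## Working session

There is one attempt and no reset: what is moved stays moved. The work goes in short steps, Python scripts to look and compute and a shell command to move; the robot and the scene stay as the last step left them, time stands still between calls to the robot, and variables do not carry over. Pictures are saved under pics/ and viewed, and the job is handed in when it is done.

```bash
mkdir -p pics; python3 - <<'E'
from station import r,capture
import cv2,numpy as np
np.set_printoptions(precision=4,suppress=True)
for n in("scene","top"):
    c=capture(n);cv2.imwrite(f"pics/{n}0.png",c["img"]);print(n,c["fx"],c["fy"],c["cx"],c["cy"]);print(np.array(c["world_from_camera"]))
s=r.sense();print(s,r.grip_point_offset)
E
```

```text
scene 572.8619686194761 572.8619686194761 324.1050712801884 239.19511002723004
[[-0.8473  0.3726 -0.3786  1.0521]
 [ 0.5311  0.5954 -0.6028  0.7838]
 [ 0.0008 -0.7118 -0.7024  0.9219]
 [ 0.      0.      0.      1.    ]]
top 516.7911099168871 516.7911099168871 327.85045784834676 242.93619573592963
[[ 0.0179 -0.9984  0.0534  0.516 ]
 [-0.9998 -0.0179 -0.      0.0501]
 [ 0.001  -0.0534 -0.9986  1.0531]
 [ 0.      0.      0.      1.    ]]
{'time_s': 0.1, 'joints': array([ 89.3008,  22.0871,   0.3868,  -0.0258, -68.4124, -14.8158]), 'joint_velocities': array([-0.0316, -0.1321,  0.0117,  0.2019, -0.0051, -0.0442]), 'effort': array([ -0.0003, -39.1689,  18.7938,   4.2319,   0.0135,  -0.0001]), 'tcp_pos': array([0.167 , 0.6017, 0.2216]), 'ee_rot': array([[ 0.9635, -0.2676, -0.0004],
       [-0.2677, -0.9635, -0.002 ],
       [ 0.0001,  0.002 , -1.    ]]), 'wrist_force': array([ 0.1269, -0.8557, -0.9849]), 'moment': array([-0.0165,  0.0355, -0.0118]), 'gripper_width': 0.9995432078805759} -0.0187
```

View pics/scene0.png

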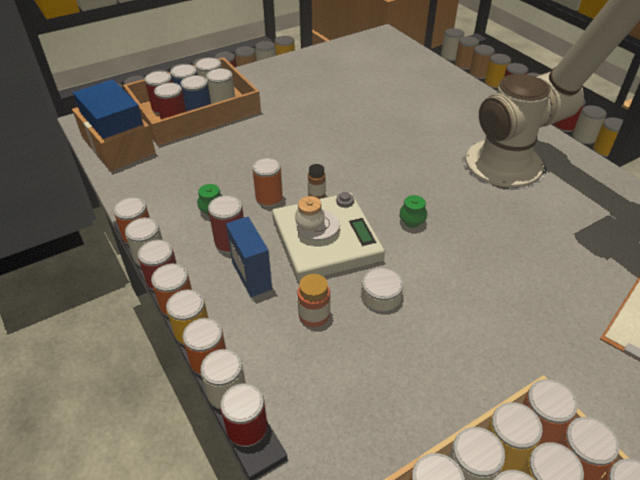

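View pics/top0.png

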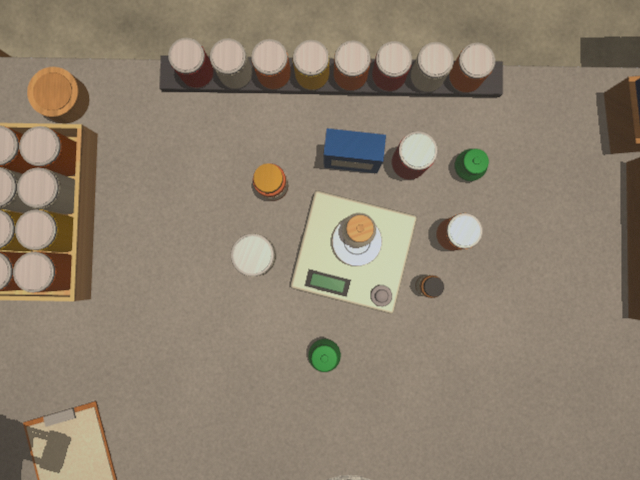

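```bash
python3 - <<'E'
import cv2
a=cv2.imread("pics/top0.png")[180:325,280:425];cv2.imwrite("pics/t0z.png",cv2.resize(a,(580,580),interpolation=cv2.INTER_CUBIC))
a=cv2.imread("pics/scene0.png")[180:280,265:395];cv2.imwrite("pics/s0z.png",cv2.resize(a,(780,600),interpolation=cv2.INTER_CUBIC))
E
```

```text
(no output)
```

View pics/t0z.png

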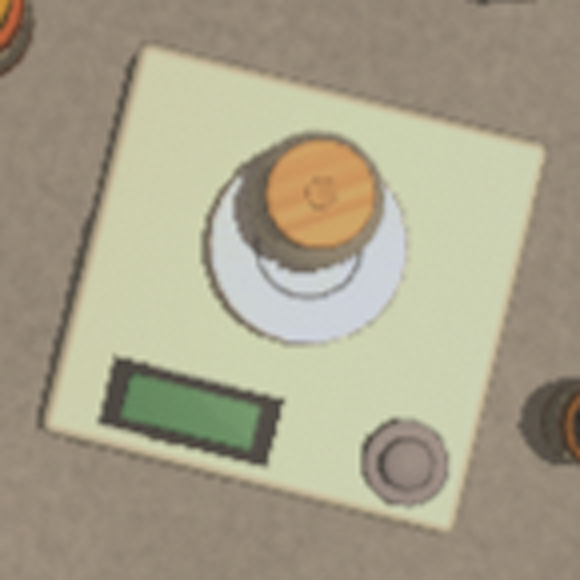

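View pics/s0z.png

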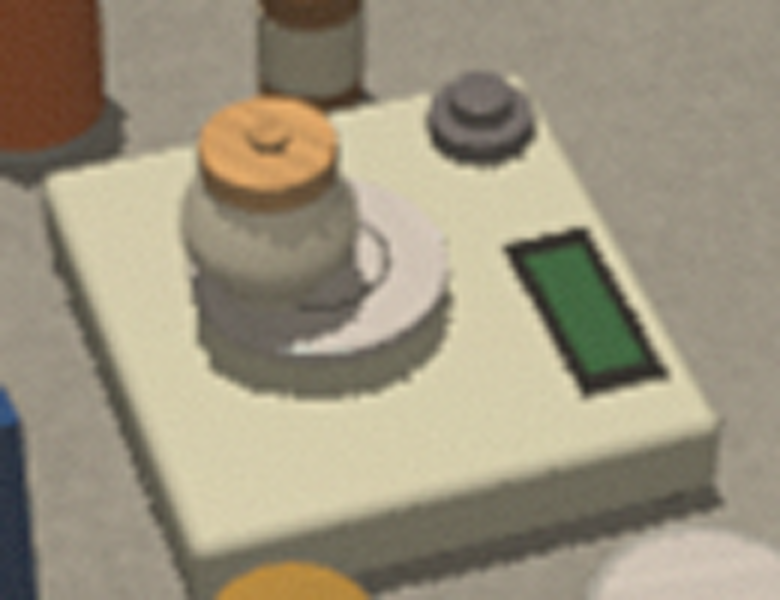

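```bash
cat > h.py <<'E'
import numpy as np
from station import r,capture
np.set_printoptions(precision=4,suppress=True)
def p2w(c,u,v,z):
    T=np.array(c["world_from_camera"]);d=T[:3,:3]@np.array([(u-c["cx"])/c["fx"],(v-c["cy"])/c["fy"],1.]);o=T[:3,3]
    return o+d*(z-o[2])/d[2]
def w2p(c,p):
    T=np.array(c["world_from_camera"]);q=T[:3,:3].T@(np.array(p)-T[:3,3])
    return np.array([c["cx"]+c["fx"]*q[0]/q[2],c["cy"]+c["fy"]*q[1]/q[2]])
def circ(p,R,n=48):
    a=np.linspace(0,2*np.pi,n);return np.c_[p[0]+R*np.cos(a),p[1]+R*np.sin(a),np.full(n,p[2])]
E
python3 - <<'E'
from h import *
import cv2
c=capture("top");s=capture("scene")
g=lambda x,y:(280+(x+.5)/4-.5,180+(y+.5)/4-.5)
pan=p2w(c,*g(306.5,243),.062);but=p2w(c,*g(404,463),.046);lid=p2w(c,*g(321,193),.128)
k=p2w(c,*g(321,192),.132)
gs=lambda x,y:(265+(x+.5)/6-.5,180+(y+.5)/6-.5)
lid2=p2w(s,*gs(269,147),.128); 
print(pan,but,lid,k,lid2)
cor=[p2w(c,*g(*q),.040) for q in((145,45),(545,147),(452,530),(42,428))];print(np.array(cor))
f=(np.array(cor[2])+cor[3]-cor[0]-cor[1]);f/=np.linalg.norm(f);X=-f;print("scale x",X,np.degrees(np.arctan2(X[1],X[0])))
Y=np.array([-X[1],X[0],0]);m=np.mean(cor,0);print("pan from corners",m+.02*X,"but",m+.02*X-.09*X-.072*Y)
P=[pan[0],pan[1],.062]
for nm,cc in(("top",c),("scene",s)):
    im=cc["img"].copy();Z=4
    im=cv2.resize(im,None,fx=Z,fy=Z,interpolation=cv2.INTER_CUBIC)
    def dr(p,R,col):
        q=np.array([w2p(cc,x) for x in circ(p,R)]);cv2.polylines(im,[np.int32((q+.5)*Z)],1,col,1)
    dr(P,.048,(0,0,255));dr(P,.026,(0,0,255));dr((*lid[:2],.128),.025,(255,0,0));dr((*lid[:2],.09),.032,(0,255,0));dr((*but[:2],.046),.013,(255,0,255))
    x0,y0=(int(v) for v in w2p(cc,P)*Z);cv2.imwrite(f"pics/o_{nm}.png",im[y0-270:y0+290,x0-290:x0+290])
E
```

```text
[ 0.5749 -0.0044  0.062 ] [ 0.4698 -0.0542  0.046 ] [ 0.5936 -0.0069  0.128 ] [ 0.5937 -0.0067  0.132 ] [ 0.5945 -0.003   0.128 ]
[[ 0.6727  0.0755  0.04  ]
 [ 0.6257 -0.1223  0.04  ]
 [ 0.4374 -0.0786  0.04  ]
 [ 0.4834  0.1223  0.04  ]]
scale x [ 0.9725 -0.2328 -0.    ] -13.462883714777043
pan from corners [ 0.5742 -0.0054  0.04  ] but [ 0.4699 -0.0545  0.04  ]
```

View pics/o_top.png

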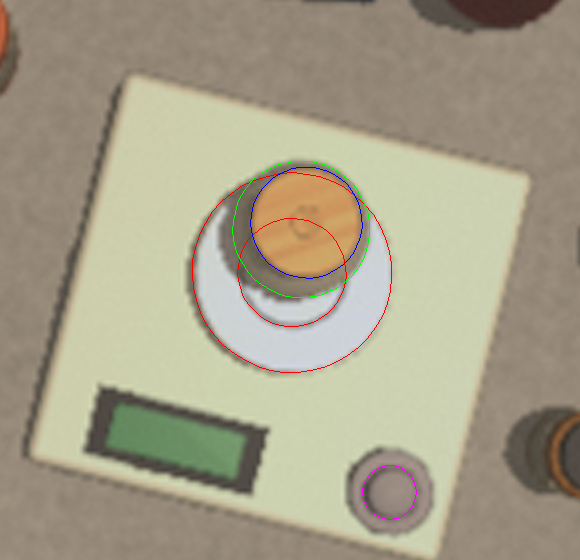

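View pics/o_scene.png

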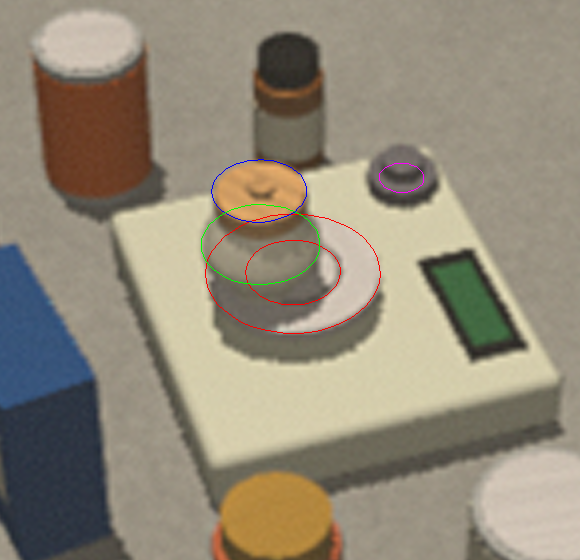

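```bash
cat >> h.py <<'E'
import cv2
def lidfit(cc,near=(0.585,-0.005,.128),rad=45,save=None):
    im=cc["img"];hsv=cv2.cvtColor(im,cv2.COLOR_BGR2HSV)
    u=w2p(cc,near);m=cv2.inRange(hsv,(8,90,90),(25,255,255))
    k=np.zeros_like(m);cv2.circle(k,tuple(int(x) for x in u),rad,255,-1);m&=k
    n,l,st,ce=cv2.connectedComponentsWithStats(m);i=1+np.argmax(st[1:,4]);M=np.uint8(l==i)
    hull=cv2.convexHull(np.argwhere(M)[:,::-1].astype(np.int32))
    from scipy.optimize import least_squares
    # silhouette of lid: circles r=.025 at z=.114 and .128
    H=np.zeros_like(m);cv2.fillConvexPoly(H,hull,1)
    def err(p):
        q=np.vstack([[w2p(cc,x) for x in circ((p[0],p[1],z),.025)] for z in(.114,.128)]).astype(np.float32)
        h=cv2.convexHull(q)
        return [cv2.pointPolygonTest(h,(float(x),float(y)),True) for x,y in hull[:,0]]
    s=least_squares(err,near[:2],diff_step=1e-4,loss='soft_l1');return s.x,np.sqrt(np.mean(s.fun**2)),st[i]
E
python3 - <<'E'
from h import *
for n in("top","scene"): print(n,*lidfit(capture(n)))
E
```

```text
top [ 0.5936 -0.0068] 0.3342144430118931 [346 215  28  27 602]
scene [ 0.5917 -0.0082] 0.7609294264500458 [298 195  23  20 369]
```

```bash
python3 -m crank '[{"delta_rot":[0,0,-0.14],"linear":[0,0,-0.02],"gripper":41},{"delta_rot":[0,0,0],"linear":[0.028,0.027,0],"gripper":41},{"delta_rot":[0,0,0],"linear":[0.028,0.027,0],"gripper":41},{"delta_rot":[0,0,0],"linear":[0.028,0.027,0],"gripper":41},{"delta_rot":[0,0,0],"linear":[0.028,0.027,0],"gripper":41},{"delta_rot":[0,0,0],"linear":[0.028,0.027,0],"gripper":41},{"delta_rot":[0,0,0],"linear":[0.028,0.027,0],"gripper":41},{"delta_rot":[0,0,0],"linear":[0.028,0.027,0],"gripper":41},{"delta_rot":[0,0,0],"linear":[0.028,0.027,0],"gripper":41},{"delta_rot":[0,0,0],"linear":[0.028,0.027,0],"gripper":41}]'
```

```text
time_s: 1.55
tcp_pos: [0.3859, 0.3273, 0.2427]
ee_rot: [[0.991, -0.13, 0.0], [-0.13, -0.991, 0.0], [0.0, -0.0, -1.0]]
wrist_force: [0.6, 0.1, 0.5]
gripper_width: 0.414
```

```bash
python3 -m crank '[{"delta_rot":[0,0,0],"linear":[0.031,0.030,0],"gripper":41},{"delta_rot":[0,0,0],"linear":[0.031,0.030,0],"gripper":41},{"delta_rot":[0,0,0],"linear":[0.031,0.030,0],"gripper":41},{"delta_rot":[0,0,0],"linear":[0.031,0.030,0],"gripper":41},{"delta_rot":[0,0,0],"linear":[0.031,0.030,0],"gripper":41},{"delta_rot":[0,0,0],"linear":[0.031,0.030,0],"gripper":41},{"delta_rot":[0,0,0],"linear":[0.031,0.030,0],"gripper":41},{"delta_rot":[0,0,0],"linear":[0.031,0.030,0],"gripper":41},{"delta_rot":[0,0,0],"linear":[0.031,0.030,0],"gripper":41},{"delta_rot":[0,-0.1,0],"linear":[0.031,0.030,0],"gripper":41}]'
```

```text
time_s: 2.8
tcp_pos: [0.6529, -0.0102, 0.2436]
ee_rot: [[0.986, -0.129, -0.101], [-0.128, -0.992, 0.014], [-0.102, -0.0, -0.995]]
wrist_force: [0.6, 0.7, 0.8]
gripper_width: 0.407
```

```bash
python3 -m crank '[{"delta_rot":[0,0,0],"linear":[0.0045,0.0008,0.024],"gripper":41},{"delta_rot":[0,0,0],"linear":[0.0045,0.0008,0.024],"gripper":41},{"delta_rot":[0,0,0],"linear":[0.0045,0.0008,0.024],"gripper":41},{"delta_rot":[0,0,0],"linear":[0.0045,0.0008,0.024],"gripper":41},{"delta_rot":[0,0,0],"linear":[0.0045,0.0008,0.024],"gripper":41},{"delta_rot":[0,0,0],"linear":[0.0045,0.0008,0.024],"gripper":41},{"delta_rot":[0,0,0],"linear":[0,0,0.023],"gripper":41},{"delta_rot":[0,0,0],"linear":[0,0,0],"gripper":41}]'
cat > look.py <<'E'
import sys
from h import *
n=sys.argv[1]
for cam in("top","scene"):
    c=capture(cam)
    try: print(cam,lidfit(c)[:2])
    except Exception as e: print(cam,e)
    P=np.array([.5749,-.0044,.062]);u,v=(int(x) for x in w2p(c,P))
    cv2.imwrite(f"pics/{cam}{n}.png",cv2.resize(c["img"][v-65:v+65,u-70:u+70],None,fx=4,fy=4,interpolation=cv2.INTER_CUBIC))
s=r.sense();print(s["tcp_pos"],s["wrist_force"],s["gripper_width"],s["time_s"])
a,b=(cv2.imread(f"pics/{x}{n}.png") for x in("top","scene"))
cv2.imwrite(f"pics/both{n}.png",cv2.resize(np.hstack([a,b]),(800,371)))
E
python3 look.py 1
```

```text
time_s: 3.8
tcp_pos: [0.6614, -0.0157, 0.0714]
ee_rot: [[0.986, -0.131, -0.104], [-0.13, -0.991, 0.012], [-0.105, 0.001, -0.994]]
wrist_force: [0.1, -0.0, 0.0]
gripper_width: 0.408
top (array([ 0.5935, -0.0069]), np.float64(0.30326350081560666))
scene (array([ 0.5909, -0.0085]), np.float64(0.8286574475564895))
[ 0.6636 -0.0156  0.0743] [0.3529 0.1673 0.5429] 0.4118856168484659 3.9
```

View pics/both1.png

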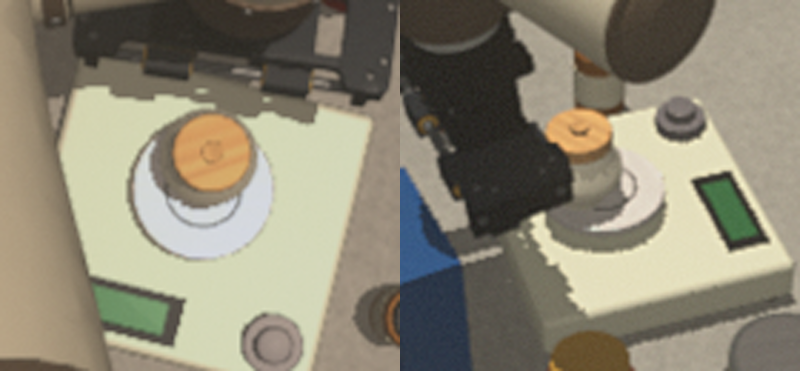

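```bash
python3 -m crank '[{"delta_rot":[0,0,0],"linear":[-0.005,0,0.0005],"gripper":41},{"delta_rot":[0,0,0],"linear":[-0.005,0,0.0005],"gripper":41},{"delta_rot":[0,0,0],"linear":[-0.005,0,0.0005],"gripper":41},{"delta_rot":[0,0,0],"linear":[-0.005,0,0.0005],"gripper":41},{"delta_rot":[0,0,0],"linear":[-0.004,0,0.0004],"gripper":41},{"delta_rot":[0,0,0],"linear":[-0.002,0,0.0002],"gripper":41},{"delta_rot":[0,0,0],"linear":[-0.001,0,0.0001],"gripper":41},{"delta_rot":[0,0,0],"linear":[-0.001,0,0.0001],"gripper":41},{"delta_rot":[0,0,0],"linear":[0,0,0],"gripper":41}]'
python3 look.py 2
```

```text
time_s: 5.03
tcp_pos: [0.6351, -0.0119, 0.0737]
ee_rot: [[0.986, -0.13, -0.099], [-0.13, -0.991, 0.013], [-0.1, 0.0, -0.995]]
wrist_force: [0.8, 0.3, 0.3]
gripper_width: 0.411
top (array([ 0.5934, -0.0068]), np.float64(0.5681863551528532))
scene (array([ 0.5947, -0.0069]), np.float64(2.5823264765912324))
[ 0.6352 -0.0119  0.0737] [ 0.1341  0.741  -0.4527] 0.41314827176400004 5.125
```

View pics/both2.png

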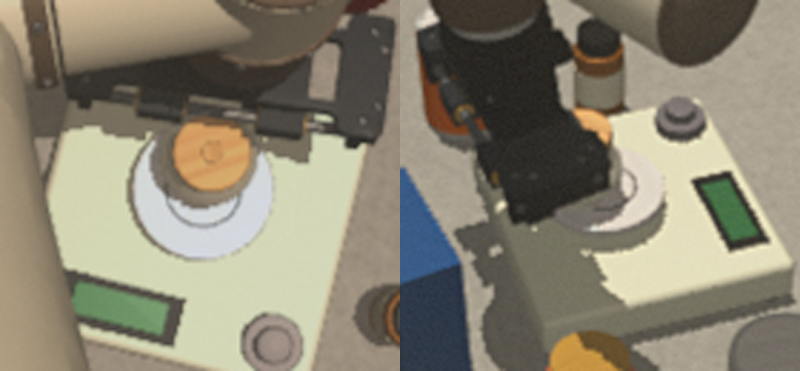

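```bash
python3 -m crank '[{"delta_rot":[0,0,0],"linear":[-0.0015,0,0.00015],"gripper":41},{"delta_rot":[0,0,0],"linear":[-0.0015,0,0.00015],"gripper":41},{"delta_rot":[0,0,0],"linear":[-0.001,0,0.0001],"gripper":41},{"delta_rot":[0,0,0],"linear":[-0.001,0,0.0001],"gripper":41},{"delta_rot":[0,0,0],"linear":[-0.001,0,0.0001],"gripper":41},{"delta_rot":[0,0,0],"linear":[-0.001,0,0.0001],"gripper":41},{"delta_rot":[0,0,0],"linear":[-0.001,0,0.0001],"gripper":41},{"delta_rot":[0,0,0],"linear":[-0.001,0,0.0001],"gripper":41},{"delta_rot":[0,0,0],"linear":[-0.001,0,0.0001],"gripper":41},{"delta_rot":[0,0,0],"linear":[0,0,0],"gripper":41}]'
python3 look.py 3
```

```text
time_s: 6.38
tcp_pos: [0.6253, -0.0105, 0.0738]
ee_rot: [[0.987, -0.13, -0.099], [-0.13, -0.991, 0.013], [-0.099, -0.0, -0.995]]
wrist_force: [0.6, -0.3, -1.3]
gripper_width: 0.414
top (array([ 0.5916, -0.0063]), np.float64(0.7976399364988849))
scene (array([ 0.5958, -0.0034]), np.float64(1.8279402555757962))
[ 0.6253 -0.0105  0.0738] [ 0.1918  0.4323 -0.0847] 0.4142849996264181 6.475
```

View pics/both3.png

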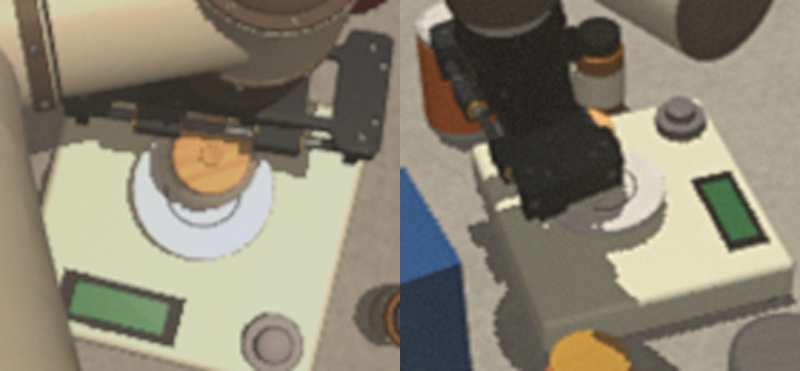

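```bash
cat > trk.py <<'E'
import sys
from h import *
ref=cv2.imread("pics/top0.png").astype(np.float32)
c=capture("top");im=c["img"].astype(np.float32)
t=ref[230:247,345:375]  # lower half lid + shadowed front belly
u0,v0=345,230
# lower lid only
hsv=lambda i:cv2.inRange(cv2.cvtColor(np.uint8(i),cv2.COLOR_BGR2HSV),(8,90,90),(25,255,255))
def sig(i):  # subpixel lower edge via saturation profile, horizontal centre
    s=cv2.cvtColor(np.uint8(i),cv2.COLOR_BGR2HSV)[...,1].astype(float)
    cols=s[215:262,355:366].mean(1);th=(130)
    k=max(j for j in range(len(cols)-1) if cols[j]>th and cols[j+1]<=th)
    return 215+k+(cols[k]-th)/(cols[k]-cols[k+1])
def lr(i,ve):
    s=cv2.cvtColor(np.uint8(i),cv2.COLOR_BGR2HSV)[...,1].astype(float)
    m=hsv(i);r0=int(round(ve-6));xs=np.where(m[r0:r0+3,335:385].mean(0)>127)[0]+335
    return xs.min(),xs.max()
a,b=sig(ref),sig(im);print("edge ref,now",a,b,"dx mm",(b-a)*0.925/516.8*1000, "lr",lr(ref,a),lr(im,b))
s=r.sense();print(s["tcp_pos"])
E
python3 trk.py
```

```text
edge ref,now 240.06569343065692 241.17605633802816 dx mm 1.9873949096718204 lr (np.int64(348), np.int64(371)) (np.int64(348), np.int64(371))
[ 0.6253 -0.0105  0.0738]
```

```bash
python3 -m crank '[{"delta_rot":[0,0,0],"linear":[-0.001,0,0.0001],"gripper":41},{"delta_rot":[0,0,0],"linear":[-0.001,0,0.0001],"gripper":41},{"delta_rot":[0,0,0],"linear":[-0.001,0,0.0001],"gripper":41},{"delta_rot":[0,0,0],"linear":[-0.001,0,0.0001],"gripper":41},{"delta_rot":[0,0,0],"linear":[-0.001,0,0.0001],"gripper":41}]'; python3 look.py 4;python3 trk.py
```

```text
time_s: 7.15
tcp_pos: [0.6201, -0.0099, 0.0737]
ee_rot: [[0.987, -0.13, -0.099], [-0.13, -0.991, 0.013], [-0.1, 0.0, -0.995]]
wrist_force: [1.6, 0.4, -0.0]
gripper_width: 0.415
top (array([ 0.5864, -0.0057]), np.float64(0.7710538745612165))
scene (array([ 0.6329, -0.079 ]), np.float64(1.9152923207137114))
[ 0.62   -0.0099  0.0737] [0.2295 0.1075 0.3453] 0.41084242963562734 7.25
edge ref,now 240.06569343065692 244.1529411764706 dx mm 7.31560403420597 lr (np.int64(348), np.int64(371)) (np.int64(347), np.int64(370))
[ 0.62   -0.0099  0.0737]
```

View pics/both4.png

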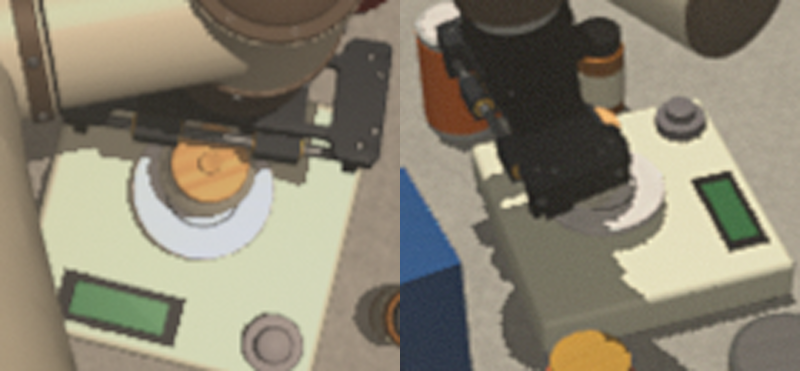

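Sliding 1:1 with the fingers (7.3 of about 18.5 mm). Continue.

```bash
python3 -m crank '[{"delta_rot":[0,0,0],"linear":[-0.001,0,0.0001],"gripper":41},{"delta_rot":[0,0,0],"linear":[-0.001,0,0.0001],"gripper":41},{"delta_rot":[0,0,0],"linear":[-0.001,0,0.0001],"gripper":41},{"delta_rot":[0,0,0],"linear":[-0.001,0,0.0001],"gripper":41},{"delta_rot":[0,0,0],"linear":[-0.001,0,0.0001],"gripper":41},{"delta_rot":[0,0,0],"linear":[-0.001,0,0.0001],"gripper":41},{"delta_rot":[0,0,0],"linear":[-0.001,0,0.0001],"gripper":41},{"delta_rot":[0,0,0],"linear":[-0.001,0,0.0001],"gripper":41},{"delta_rot":[0,0,0],"linear":[-0.001,0,0.0001],"gripper":41}]'; python3 look.py 5;python3 trk.py
```

```text
time_s: 8.43
tcp_pos: [0.6112, -0.0087, 0.0737]
ee_rot: [[0.987, -0.13, -0.099], [-0.13, -0.991, 0.013], [-0.1, -0.0, -0.995]]
wrist_force: [1.2, 0.5, -0.1]
gripper_width: 0.412
top (array([ 0.5774, -0.0044]), np.float64(0.9979905147581812))
scene (array([ 0.6485, -0.0823]), np.float64(2.701681651352193))
[ 0.611  -0.0087  0.0737] [ 1.3697 -0.8511  0.3096] 0.4104297758052883 8.525
edge ref,now 240.06569343065692 248.61904761904762 dx mm 15.309312353446977 lr (np.int64(348), np.int64(371)) (np.int64(347), np.int64(370))
[ 0.611  -0.0087  0.0737]
```

View pics/both5.png

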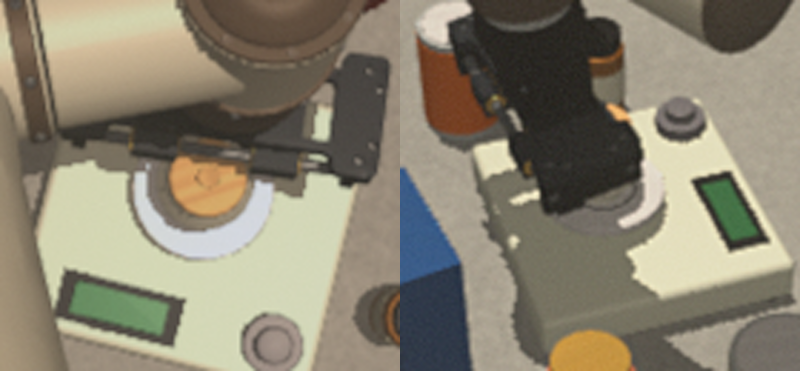

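```bash
python3 -m crank '[{"delta_rot":[0,0,0],"linear":[-0.001,0,0.0001],"gripper":41},{"delta_rot":[0,0,0],"linear":[-0.001,0,0.0001],"gripper":41},{"delta_rot":[0,0,0],"linear":[-0.0005,0,0.0001],"gripper":41},{"delta_rot":[0,0,0],"linear":[0,0,0],"gripper":41},{"delta_rot":[0,0,0],"linear":[0.002,0,-0.0002],"gripper":41},{"delta_rot":[0,0,0],"linear":[0.006,0,-0.0006],"gripper":41},{"delta_rot":[0,0,0],"linear":[0.01,0,-0.001],"gripper":41},{"delta_rot":[0,0,0],"linear":[0.01,0,-0.001],"gripper":41},{"delta_rot":[0,0,0],"linear":[0.01,0,-0.001],"gripper":41},{"delta_rot":[0,0,0],"linear":[0.002,0,0],"gripper":41}]'; python3 look.py 6;python3 trk.py
```

```text
time_s: 9.82
tcp_pos: [0.6493, -0.0138, 0.0731]
ee_rot: [[0.986, -0.131, -0.099], [-0.13, -0.991, 0.013], [-0.1, 0.0, -0.995]]
wrist_force: [-1.3, -0.0, 0.3]
gripper_width: 0.408
top (array([ 0.5752, -0.0043]), np.float64(0.2645368136163718))
scene (array([ 0.5746, -0.0058]), np.float64(0.5847589248570645))
[ 0.6486 -0.0137  0.0731] [-0.5929 -0.2598 -0.0798] 0.4114923498018173 9.925
edge ref,now 240.06569343065692 246.4375 dx mm 11.404646046134577 lr (np.int64(348), np.int64(371)) (np.int64(345), np.int64(371))
[ 0.6483 -0.0137  0.0732]
```

View pics/both6.png

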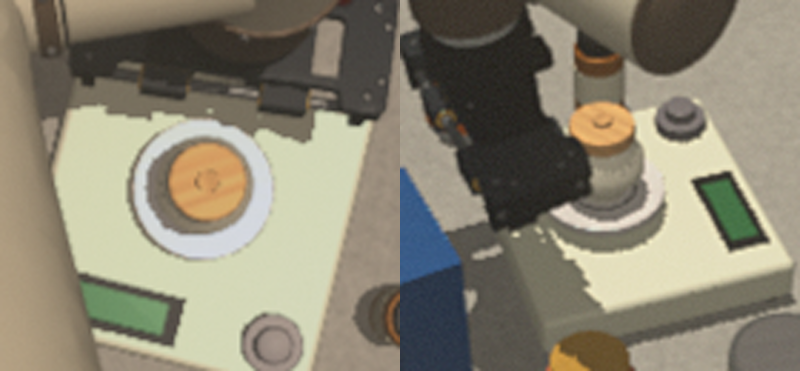

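View pics/top6.png

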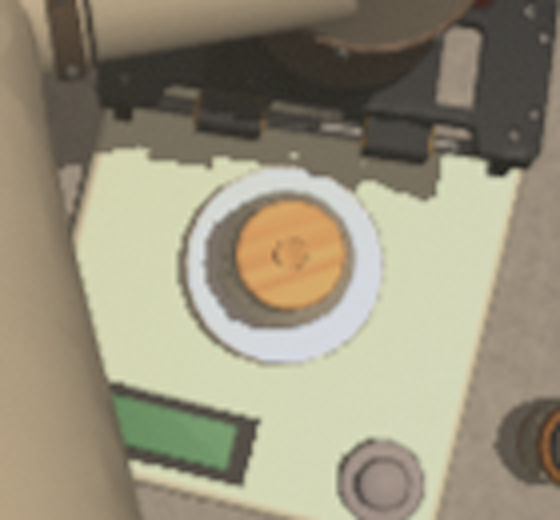

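```bash
python3 - <<'E'
from h import *
c=capture("top");s=capture("scene")
im=cv2.imread("pics/scene0.png");Z=12
x0,y0=330,182
z0=cv2.resize(im[y0:y0+40,x0:x0+34],None,fx=Z,fy=Z,interpolation=cv2.INTER_CUBIC)
out=[]
for zc in(.044,.048,.052,.056):
    b=p2w(c,380.6,295.4,zc);i=z0.copy()
    for R,z,col in((.013,zc,(0,0,255)),(.020,zc-.006,(255,0,0)),(.013,zc-.006,(0,255,0))):
        q=np.array([w2p(s,p) for p in circ((b[0],b[1],z),R)]);cv2.polylines(i,[np.int32((q+.5-[x0,y0])*Z)],1,col,1)
    cv2.putText(i,str(zc),(5,20),0,.6,(0,0,0),1);out.append(i)
cv2.imwrite("pics/btn.png",cv2.resize(np.vstack([np.hstack(out[:2]),np.hstack(out[2:])]),(510,600)))
E
```

```text
(no output)
```

View pics/btn.png

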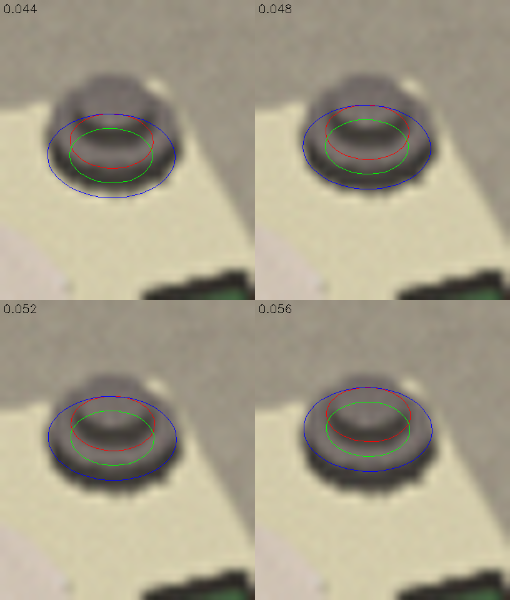

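```bash
python3 -m crank '[{"delta_rot":[0,0,0],"linear":[0,0,-0.02],"gripper":41},{"delta_rot":[0,0,0],"linear":[0,0,-0.03],"gripper":41},{"delta_rot":[0,0,0],"linear":[0,0,-0.03],"gripper":41},{"delta_rot":[0,0,0],"linear":[0,0,-0.03],"gripper":41},{"delta_rot":[0,0,0],"linear":[0,0,-0.02],"gripper":20},{"delta_rot":[0,0.1,0],"linear":[0,0,0],"gripper":0},{"delta_rot":[0,0,0],"linear":[0,0,0],"gripper":0}]'; python3 look.py 7
```

```text
time_s: 10.95
tcp_pos: [0.6598, -0.0152, 0.2037]
ee_rot: [[0.992, -0.13, -0.0], [-0.13, -0.992, 0.0], [-0.0, -0.0, -1.0]]
wrist_force: [-0.1, -0.6, -0.1]
gripper_width: 0.152
top (array([ 0.5752, -0.0042]), np.float64(0.2576516345969344))
scene (array([ 0.5738, -0.006 ]), np.float64(0.646916345358547))
[ 0.6611 -0.0152  0.2031] [-0.1425  0.1923  0.1657] 0.0751835102718324 11.05
```

View pics/both7.png

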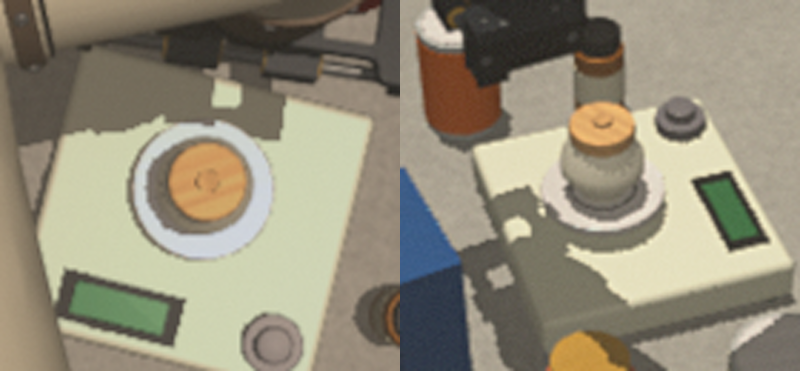

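```bash
python3 -m crank '[{"delta_rot":[0,0,0],"linear":[-0.023,0.0077,0],"gripper":0},{"delta_rot":[0,0,0],"linear":[-0.023,0.0077,0],"gripper":0},{"delta_rot":[0,0,0],"linear":[-0.023,0.0077,0],"gripper":0},{"delta_rot":[0,0,0],"linear":[-0.023,0.0077,0],"gripper":0},{"delta_rot":[0,0,0],"linear":[-0.023,0.0077,0],"gripper":0},{"delta_rot":[0,0,0],"linear":[-0.023,0.0077,0],"gripper":0},{"delta_rot":[0,0,0],"linear":[-0.023,0.0077,0],"gripper":0},{"delta_rot":[0,0,0],"linear":[-0.023,0.0077,0],"gripper":0},{"delta_rot":[0,0,0],"linear":[0,0,0],"gripper":0},{"delta_rot":[0,0,0],"linear":[0,0,0],"gripper":0}]'
```

```text
time_s: 12.3
tcp_pos: [0.472, -0.0523, 0.203]
ee_rot: [[0.991, -0.13, 0.001], [-0.13, -0.991, -0.0], [0.001, -0.0, -1.0]]
wrist_force: [-0.6, 0.1, 0.0]
gripper_width: 0.007
```

Down to about 0.075 and look.

```bash
python3 -m crank '[{"delta_rot":[0,0,0],"linear":[-0.0015,0,0.02],"gripper":0},{"delta_rot":[0,0,0],"linear":[0,0,0.03],"gripper":0},{"delta_rot":[0,0,0],"linear":[0,0,0.03],"gripper":0},{"delta_rot":[0,0,0],"linear":[0,0,0.03],"gripper":0},{"delta_rot":[0,0,0],"linear":[0,0,0.018],"gripper":0},{"delta_rot":[0,0,0],"linear":[0,0,0],"gripper":0},{"delta_rot":[0,0,0],"linear":[0,0,0],"gripper":0}]'; python3 look.py 8
```

```text
time_s: 13.18
tcp_pos: [0.4707, -0.052, 0.0753]
ee_rot: [[0.992, -0.13, 0.001], [-0.13, -0.992, -0.0], [0.001, -0.0, -1.0]]
wrist_force: [-0.7, -0.8, 0.9]
gripper_width: 0.006
top (array([ 0.5752, -0.0042]), np.float64(0.2768392759925571))
scene (array([ 0.5733, -0.0056]), np.float64(0.6009168320879367))
[ 0.4705 -0.052   0.0757] [0.7809 0.2449 0.19  ] 0.008377909945070745 13.275
```

View pics/both8.png

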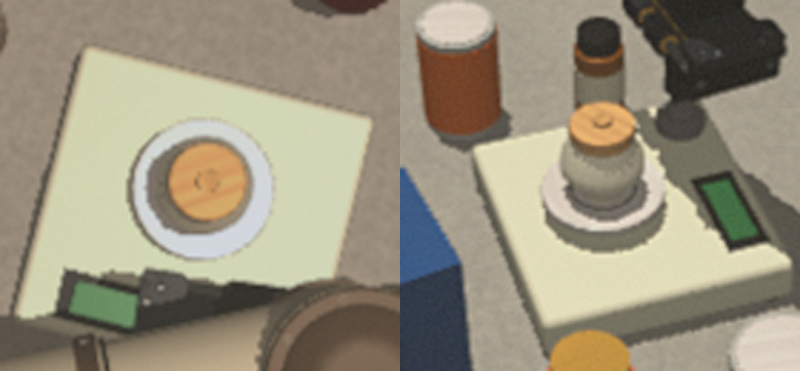

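```bash
python3 -m crank '[{"delta_rot":[0,0,0],"linear":[0,0,0.003],"gripper":0},{"delta_rot":[0,0,0],"linear":[0,0,0.003],"gripper":0},{"delta_rot":[0,0,0],"linear":[0,0,0.003],"gripper":0},{"delta_rot":[0,0,0],"linear":[0,0,0.003],"gripper":0},{"delta_rot":[0,0,0],"linear":[0,0,0.002],"gripper":0},{"delta_rot":[0,0,0],"linear":[0,0,0],"gripper":0}]'; python3 - <<'E'
from h import *
s=capture("scene");im=s["img"][150:225,310:400];cv2.imwrite("pics/b9.png",cv2.resize(im,None,fx=7,fy=7,interpolation=cv2.INTER_CUBIC))
E
```

```text
time_s: 14.02
tcp_pos: [0.4694, -0.0522, 0.0608]
ee_rot: [[0.991, -0.13, -0.0], [-0.13, -0.991, -0.0], [-0.0, 0.0, -1.0]]
wrist_force: [0.2, 0.3, 2.5]
gripper_width: 0.007
```

View pics/b9.png

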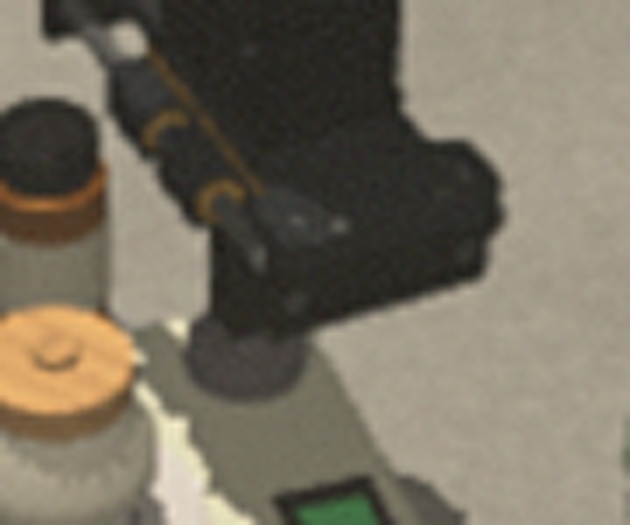

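```bash
python3 -m crank '[{"delta_rot":[0,0,0],"linear":[0,0,0.001],"gripper":0},{"delta_rot":[0,0,0],"linear":[0,0,0.001],"gripper":0},{"delta_rot":[0,0,0],"linear":[0,0,0.001],"gripper":0},{"delta_rot":[0,0,0],"linear":[0,0,0],"gripper":0}]';python3 -m crank '[{"delta_rot":[0,0,0],"linear":[0,0,0.001],"gripper":0},{"delta_rot":[0,0,0],"linear":[0,0,0.001],"gripper":0},{"delta_rot":[0,0,0],"linear":[0,0,0],"gripper":0}]'
```

```text
time_s: 14.58
tcp_pos: [0.4694, -0.0522, 0.0578]
ee_rot: [[0.991, -0.13, -0.0], [-0.13, -0.991, -0.0], [-0.0, 0.0, -1.0]]
wrist_force: [-1.6, -0.3, 4.6]
gripper_width: 0.008
time_s: 14.95
tcp_pos: [0.4695, -0.0522, 0.0564]
ee_rot: [[0.992, -0.13, -0.0], [-0.13, -0.992, -0.0], [0.0, 0.0, -1.0]]
wrist_force: [-2.8, 0.9, 8.3]
gripper_width: 0.002
```

```bash
python3 -m crank '[{"delta_rot":[0,0,0],"linear":[0,0,0.001],"gripper":0},{"delta_rot":[0,0,0],"linear":[0,0,0.001],"gripper":0},{"delta_rot":[0,0,0],"linear":[0,0,0],"gripper":0}]'
```

```text
time_s: 15.32
tcp_pos: [0.4695, -0.0522, 0.0561]
ee_rot: [[0.992, -0.129, 0.0], [-0.129, -0.992, -0.001], [0.0, 0.001, -1.0]]
wrist_force: [-8.0, 2.3, 22.6]
gripper_width: 0.003
```

```bash
python3 -m crank '[{"delta_rot":[0,0,0],"linear":[0,0,-0.002],"gripper":0},{"delta_rot":[0,0,0],"linear":[0,0,-0.003],"gripper":0},{"delta_rot":[0,0,0],"linear":[0,0,-0.005],"gripper":0},{"delta_rot":[0,0,0],"linear":[0,0,-0.02],"gripper":0},{"delta_rot":[0,0,0],"linear":[0,0,-0.03],"gripper":0},{"delta_rot":[0,0,0],"linear":[0,0,-0.04],"gripper":0},{"delta_rot":[0,0,0],"linear":[0,0,-0.04],"gripper":0},{"delta_rot":[0,0,0],"linear":[-0.02,0,-0.02],"gripper":0},{"delta_rot":[0,0,0],"linear":[-0.03,0,0],"gripper":0},{"delta_rot":[0,0,0],"linear":[0,0,0],"gripper":0}]';python3 -m crank '[{"delta_rot":[0,0,0],"linear":[0,-0.05,0],"gripper":0},{"delta_rot":[0,0,0],"linear":[0,-0.05,0],"gripper":0},{"delta_rot":[0,0,0],"linear":[0,-0.05,0],"gripper":0},{"delta_rot":[0,0,0],"linear":[0,-0.05,0],"gripper":0},{"delta_rot":[0,0,0],"linear":[0,-0.05,0],"gripper":0},{"delta_rot":[0,0,0],"linear":[0,0,0],"gripper":0},{"delta_rot":[0,0,0],"linear":[0,0,0],"gripper":0}]'; python3 look.py 10; python3 - <<'E'
from h import *
a=capture("top")["img"];b=cv2.imread("pics/top0.png")
cv2.imwrite("pics/top10f.png",a)
cv2.imwrite("pics/diff.png",cv2.absdiff(a,b)*2)
E
```

```text
time_s: 16.58
tcp_pos: [0.4185, -0.0456, 0.2138]
ee_rot: [[0.992, -0.13, 0.0], [-0.13, -0.992, 0.001], [0.0, -0.001, -1.0]]
wrist_force: [-1.0, -0.7, 0.1]
gripper_width: 0.004
time_s: 17.45
tcp_pos: [0.4526, 0.2022, 0.213]
ee_rot: [[0.991, -0.13, -0.001], [-0.13, -0.991, -0.001], [-0.001, 0.001, -1.0]]
wrist_force: [-0.3, -0.4, 0.4]
gripper_width: 0.005
top (array([ 0.5752, -0.0043]), np.float64(0.299172095799216))
scene (array([ 0.5738, -0.006 ]), np.float64(0.6398827231387996))
[0.4525 0.2014 0.2135] [ 0.0389 -0.6422 -0.3618] 0.007294079619577022 17.55
```

View pics/both10.png

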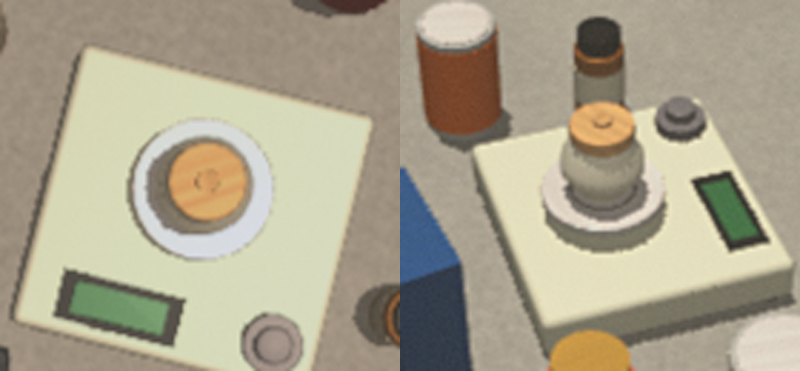

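View pics/top10f.png

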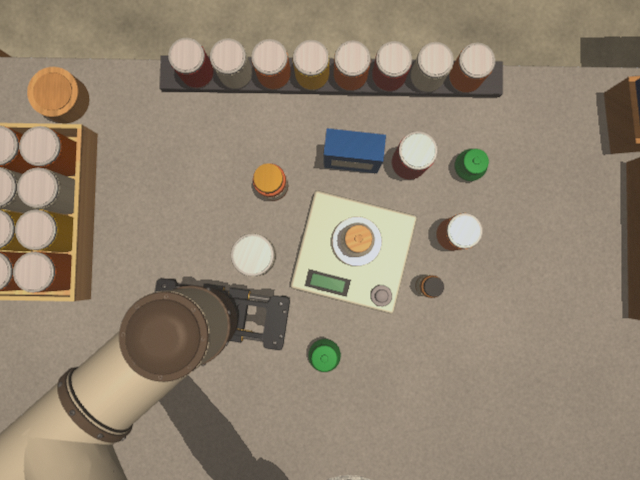

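View pics/diff.png

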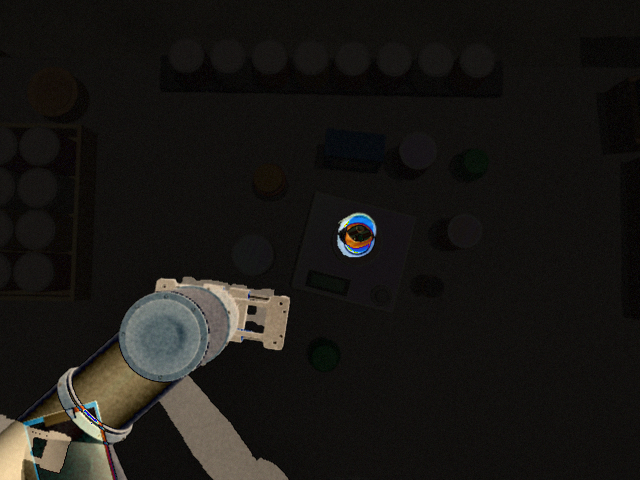

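The pot is centred and upright, with its lid at px (357,239) on the pan in the top view. The button is back up, and the difference picture shows that only the pot and arm changed.

```bash
python3 - <<'E'
from station import workorder
print(workorder.finish_job())
E
```

```text
the job is handed in; nothing more can be done
None
```

I slid the honey pot about 18 mm to the middle of the pan, pressed and released the scale's button, and handed the job in at 17.6 s of the 45 s allowed. The push was slow, with the backs of two part-open fingers behind the pot's belly. It was never pinched or lifted.

- **Pot position:** my last look from the top camera puts it at (0.5752, -0.0043), less than 1 mm from my estimate of the pan's centre at (0.5749, -0.0044). The pot is upright. The scene camera reads about 2 mm off that, roughly the calibration error and well within the 8 mm margin of the ring. The pot now hides most of the ring, so I judged centring from the lid and the pan, not from the ring itself.
- **Button:** I lowered the closed fingers on it from about 62 mm to 56 mm, where it stopped and the force rose to 22.6 N (about 5 N holds it down). I take that as fully down; there is no direct reading of its travel. At full press there was also a sideways force of about 8 N. The button looks fully up again after release.
- **Surroundings:** comparing pictures before and after, only the pot and the arm changed; the cans, jars and box stand where they were. The arm is drawn back and touching nothing.

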